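# Slide the yellow cheeses home in the sloped display tray

## Robot

A 7-joint arm with a two-finger parallel gripper is mounted at the origin on the work surface. World frame = base frame: x ahead of the robot, y to its left, z up, the work surface at z = 0. Lengths are in m, angles in rad, forces in N, time in s.
With the tool pointing down it reaches from about 0.4 to 0.85 m from the base axis. Payload 4.5 kg.
Tool frame: the origin (TCP) lies midway between the tips of the shut fingers; the grasp point (between the pads) lies 19 mm behind it; z points along the fingers, y is the line along which they close (so a half turn about z gives the same grasp; the last joint's range is limited). The gripper opens to 88 mm and grips with 3 to 60 N. Pads are 18 mm wide; open, the fingers measure 123 mm over their backs; the gripper's body (75 mm by 187 mm) begins 45 mm behind the grasp point.
Start: joints at [-1.085, 0.689, -0.195, 1.565, 0.157, 0.902, -0.215], TCP at [0.273, 0.562, 0.239] pointing down, gripper open.
Joint ranges: [-3.01, 3.01], [-0.46, 2.08], [-1.47, 1.51], [0.13, 2.56], [-1, 4.14], [0.04, 2.09], [-2.66, 2.66]. Speed limits (rad/s): [2.57, 2.57, 3.14, 3.14, 3.14, 3.14, 3.14].

## Interface

Orientations are given as [roll, pitch, yaw] about the fixed x, y, z axes, in that order (R = Rz(yaw) Ry(pitch) Rx(roll)).
In Python, from workcell import ctrl gives the robot as it stands.
- The arm moves only by the tool play_rows, never from a script. Its argument "plan" is a list of rows, each a list of 3 entries, a list of its own where there are three numbers: the shift along the tool's x, y, z in cm, then the turn, a rotation vector about the tool's x, y, z in degrees, then the finger opening in cm, from 0 to 8.81. In form: [[[x, y, z], [rx, ry, rz], fingers], ...]. A call has 1 to 20 rows; each row is the pose to reach, as a shift and turn from the pose commanded when the call began, along the tool's axes at that moment; what a row does not reach only later rows make up. A row lasts 1/8 s, in which the tool goes at most 62.5 mm and 10.7 degrees, less where a joint would pass 70% of its speed; a pose out of reach is approached as far as the arm can. A call with a gripper value outside its range is refused whole. The fingers move at their own pace and stop on an object; the grip force is fixed at half the most. Time passes only in rows, so rows that repeat a pose let the fingers close. It gives the time, the measured TCP pose, the force, the opening and the grip force at its end, in the units of the state.
- ctrl.state(): the state, without advancing time (a new reading comes with each control period).
- ctrl.snapshot(name): name is "scene" or "top"; returns a dict with "img" (400x640x3 uint8, red, green, blue), "range_z" (400x640 float32, m along the optical axis (not along the pixel's ray), 0 where there is no reading), "K" (3x3 intrinsics, pixels), "dist_coeffs" ([k1, k2, p1, p2, k3] as OpenCV has them; the pictures are not rectified), "T" (4x4, takes a point from camera to world coordinates). Camera axes: x right, y down, z forward; pixel columns grow to the right and rows downward; lengths in m; the calibration is good to about 2 mm. A picture is of the moment at which its call begins.
- ctrl.close_job(): hands the job in; it is judged then, once.
The state is a dict: "time_s": time; "joint_positions": joint angles; "qd": joint speeds; "joint_torque": joint torques, N m; "tool_pos": TCP position; "ee_rot": TCP orientation; "contact_force": force on the tool from outside, world axes, zero at the start; "ft_torque": the same for the moment, N m; "gripper_width": opening from 0.0 (shut) to 1.0 (fully open); "grip_force": force on a finger pad.
Only numpy, scipy, OpenCV 4.12 (cv2) and the standard library are available. Lean on these libraries where they do the work, as an engineer would, in place of code of your own. Each camera call takes 0.05 s, during which the arm holds its last target. There are 200 camera calls.

## Task

On the dairy stall's sloped three-lane tray, slide both yellow cheese blocks down their lanes until each rests against the green back stop at the low end. Keep them flat in the tray rather than lifting them out, and leave the white tub with the green lid where it stands in its own lane.

Things in the scene. Friction and masses are not known exactly. Their poses are not given: they have to be found in the camera images.
- tray: fixed steel tray, 310 x 264 mm, tilted 12 deg (0.21 rad). Origin: on the floor, middle lane, at the face of the low-end back stop, 35 mm above the counter. x: downhill (away from robot) along the lanes, y: across, z: square to the floor, which runs x = -310 mm (open upper end) to 0. Lanes centred y = -86, 0, 86 mm, 78 mm clear; white walls 8 mm thick, 16 mm high. Green stop 10 mm thick, 40 mm high
- cheese_a: first cheese block: yellow bar with a red band round the middle, 100 mm (x, along the lane) x 60 mm (y) x 50 mm high (z), 0.2 to 0.45 kg; origin at the centre of its underside. Starts flat near the top of one lane, its lower end 120 mm short of the stop; friction holds it there until pushed with a few newtons. When home, its origin is 50 mm uphill of the stop face
- cheese_b: second cheese block: yellow bar with a red band round the middle, 100 mm (x, along the lane) x 60 mm (y) x 50 mm high (z), 0.2 to 0.45 kg; origin at the centre of its underside. Starts flat near the top of one lane, its lower end 120 mm short of the stop; friction holds it there until pushed with a few newtons. When home, its origin is 50 mm uphill of the stop face
- tub: white lidded plastic tub with a green lid, to be left alone: 100 mm long, 60 mm wide, 50 mm high, 0.3 kg; origin at the centre of its underside. It starts near the upper end of the third lane; which lane holds what changes
Mind the look-alikes: they are no part of the job. What is shaped like the cheese_b but blue or pink is not meant.

How it is judged:
At the end, for the whole second after the job is handed in: Both cheese blocks lie flat on the tray floor, at rest, each with its lower end within 15 mm of the back stop, and the tub is within 20 mm of where it started (x of cheese_a in the frame of tray between -0.065 and -0.04 m and y of cheese_a in the frame of tray between -0.11 and 0.11 m and z of each of cheese_a, cheese_b in the frame of tray below 0.012 m and angle between the z axis of each of cheese_a, cheese_b and the z axis of tray, either way round below 0.15 rad and linear speed of each of cheese_a, cheese_b below 0.02 m/s and x of cheese_b in the frame of tray between -0.065 and -0.04 m and y of cheese_b in the frame of tray between -0.11 and 0.11 m and distance of tub from where it was at the start of the episode below 0.02 m); the robot touches nothing.
It fails at once if a cheese block is lifted more than 30 mm off the tray floor (z of any of cheese_a, cheese_b in the frame of tray above 0.03 m).
It fails at once if the tub is moved by more than 20 mm (distance of tub from where it was at the start of the episode above 0.02 m).
It also fails if it takes over 48 s, if anything falls off the work surface, if the arm or the gripper's body presses on something with over 40 N, if the wrist force passes 120 N, or if a joint passes its speed limit or range.

## Working session

There is one attempt and no reset: what is moved stays moved. The work goes in short steps, Python scripts to look and compute and a tool call to move; the robot and the scene stay as the last step left them, time stands still between calls to the robot, and variables do not carry over. Pictures are saved under pics/ and viewed, at most 10 in all, crops included, and the job is handed in when it is done.

Besides the shell and the picture viewer there is one more tool, called after "Emit:" as name(argument=value, ...) on one line, values as JSON. play_rows: Moves the arm, as the interface text tells. Its arguments: {"type":"object","properties":{"plan":{"type":"array"}},"required":["plan"]}

```bash
mkdir -p pics
python3 - <<'E'
from workcell import ctrl
import cv2,numpy as np
s=ctrl.state();print(s)
for n in("scene","top"):
    d=ctrl.snapshot(n);np.savez(n+".npz",**d);cv2.imwrite(f"pics/{n}0.png",d["img"][:,:,::-1]);print(n,d["K"],d["dist_coeffs"],d["T"])
E
```

```text
{'time_s': 0.0, 'joint_positions': array([-1.08514237,  0.69001003, -0.19454866,  1.56634509,  0.15727017,
        0.90248935, -0.21512223]), 'qd': array([ 0.00010764,  0.00055899,  0.0024537 ,  0.00027452, -0.00050991,
        0.0001804 ,  0.00116018]), 'joint_torque': array([ 1.25773472e-04, -5.27548921e+01, -1.26696814e+00, -1.53422195e+01,
       -5.25911234e-02,  6.37352234e-03,  1.77924585e-04]), 'tool_pos': array([0.2726386 , 0.56169134, 0.23789437]), 'ee_rot': array([-3.13973303e+00,  8.62515269e-05,  2.68980935e+00]), 'contact_force': array([-0.22683283,  0.06086324, -0.76215635]), 'ft_torque': array([-0.00526917,  0.00602527,  0.01039452]), 'grip_force': 0.0, 'gripper_width': 0.9959852787690427}
scene [[458.85266874   0.         318.28077554]
 [  0.         458.85266874 206.30957902]
 [  0.           0.           1.        ]] [-0.11439173  0.          0.          0.          0.        ] [[ 7.56484120e-01  4.02010298e-01 -5.15867713e-01  9.89652179e-01]
 [ 6.54011859e-01 -4.65618769e-01  5.96211078e-01 -4.92515600e-01]
 [-5.14696350e-04 -7.88407815e-01 -6.15152707e-01  6.00195432e-01]
 [ 0.00000000e+00  0.00000000e+00  0.00000000e+00  1.00000000e+00]]
top [[440.47131278   0.         319.48134913]
 [  0.         440.47131278 201.195288  ]
 [  0.           0.           1.        ]] [-0.10603278  0.          0.          0.          0.        ] [[ 1.00782217e-02 -9.88976632e-01  1.47728303e-01  4.79907113e-01]
 [-9.99948798e-01 -1.01022291e-02  5.87816724e-04  2.59896307e-02]
 [ 9.11048164e-04 -1.47726663e-01 -9.89027807e-01  7.86570770e-01]
 [ 0.00000000e+00  0.00000000e+00  0.00000000e+00  1.00000000e+00]]
```

View pics/scene0.png

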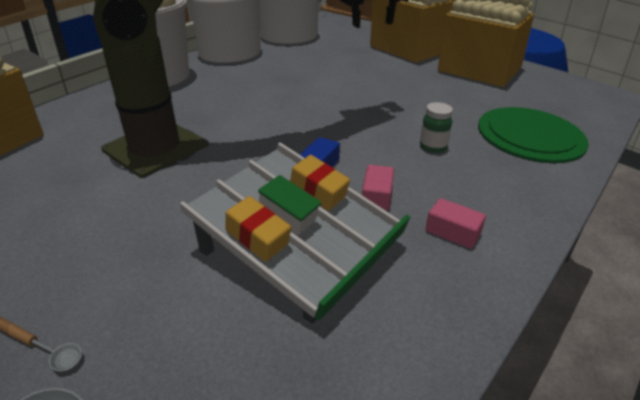

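View pics/top0.png

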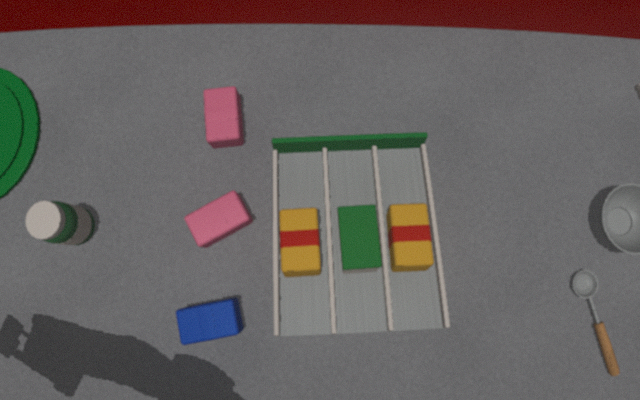

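```bash
cat > h.py <<'E'
import cv2,numpy as np
from workcell import ctrl
from scipy.spatial.transform import Rotation as R
def pts(d,m):
    m=m&(d["range_z"]>0);v,u=np.nonzero(m)
    n=cv2.undistortPoints(np.c_[u,v].astype(float)[:,None],d["K"],d["dist_coeffs"])[:,0]
    z=d["range_z"][m];return (np.c_[n,np.ones(len(n))]*z[:,None])@d["T"][:3,:3].T+d["T"][:3,3]
def masks(d):
    h=cv2.cvtColor(d["img"],cv2.COLOR_RGB2HSV);H,S,V=h[...,0],h[...,1],h[...,2]
    k=np.zeros(H.shape,bool);k[120:340,262:455]=1
    return k&(H>12)&(H<32)&(S>130)&(V>60), k&(H>45)&(H<80)&(S>110), k
E
python3 - <<'E'
from h import *
d=dict(np.load("top.npz"));y,g,k=masks(d)
P=pts(d,k)
# floor: poly inside lanes, gray area below blocks and above
f=np.zeros(y.shape,bool);f[160:195,285:420]=1;f[290:325,285:430]=1
F=pts(d,f)
for _ in range(6):
    c=F.mean(0);n=np.linalg.svd(F-c)[2][2];n*=np.sign(n[2]);r=(F-c)@n;F=F[r<max(.004,0) ] if _>1 else F[r<.01]
print("floor n",n,"c",c,"tilt deg",np.degrees(np.arccos(n[2])),len(F))
ys=np.zeros_like(g);ys[:160]=1
S=pts(d,g&ys);a=np.polyfit(S[:,1],S[:,0],1);yaw=np.arctan(-a[0])
print("stop",S.min(0),S.max(0),"yaw",np.degrees(yaw))
nx=np.degrees(np.arctan2(n[1],n[0]));print("yaw from n",nx)
ex=np.array([np.cos(yaw),np.sin(yaw),0]);ex-=n*(ex@n);ex/=np.linalg.norm(ex);ey=np.cross(n,ex)
M=np.c_[ex,ey,n]
Sl=(S-c)@M; mid=(Sl[:,1].min()+Sl[:,1].max())/2
x0=np.percentile(Sl[:,0],3); print("stop local x",np.percentile(Sl[:,0],[1,3,50,97]),"y",Sl[:,1].min(),Sl[:,1].max())
O=c+M@[x0,mid,0];print("origin",O, "M",M.tolist());np.savez("tray.npz",O=O,M=M)
n_,L,st,_=cv2.connectedComponentsWithStats((y).astype(np.uint8))
for nm,m in(("left",y&(np.arange(640)<340)),("right",y&(np.arange(640)>340)),("tub",g&~ys)):
    Q=pts(d,m);q=(Q-O)@M;print(nm,q.shape,np.percentile(q,[2,50,98],axis=0).round(3).tolist(),"top center world",np.median(Q,0).round(3))
cv2.imwrite("pics/crop.png",cv2.resize(d["img"][120:345,262:455,::-1],None,fx=2.5,fy=2.5))
E
```

```text
floor n [0.20872911 0.01056061 0.97791647] c [ 0.52201099 -0.03103003  0.06925559] tilt deg 12.063527450157771 8985
stop [ 0.67904016 -0.15274572  0.03946778] [0.70551997 0.10724885 0.07709584] yaw 3.0359593782740077
yaw from n 2.896398501914595
stop local x [0.16383178 0.16420162 0.16570628 0.17231782] y -0.13115071736104966 0.1292851450787706
origin [ 0.68240956 -0.02343916  0.03493771] M [[0.9765383308337292, -0.05296268814898197, 0.20872911171302339], [0.05190174285994356, 0.9985963562288818, 0.010560606729740383], [-0.20899544851640767, 0.0005205674150616513, 0.9779164747098761]]
left (1915, 3) [[-0.219, 0.06, 0.021], [-0.187, 0.088, 0.05], [-0.124, 0.116, 0.052]] top center world [0.505 0.056 0.121]
right (2001, 3) [[-0.219, -0.109, 0.02], [-0.188, -0.079, 0.05], [-0.124, -0.053, 0.052]] top center world [ 0.514 -0.111  0.117]
tub (2274, 3) [[-0.216, -0.03, 0.048], [-0.172, -0.002, 0.05], [-0.124, 0.025, 0.052]] top center world [ 0.525 -0.034  0.12 ]
```

View pics/crop.png

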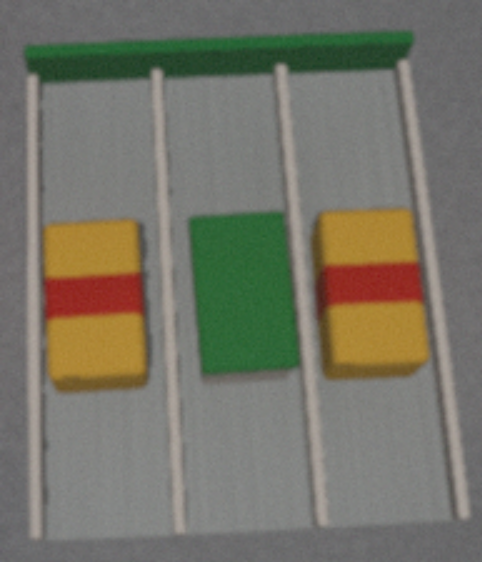

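Both cheeses sit in the outer lanes: left at top-image (300,242), right at (410,237). The tub is in the middle lane at (360,237). The look-alikes are pink (222,116), pink (218,219) and blue (208,321). The crop confirms the two yellow bars with red bands are the ones to move.

```bash
cat > go.py <<'E'
from h import *
import sys
t=np.load("tray.npz");O,M=t["O"],t["M"]
s=ctrl.state();Rc=R.from_euler("xyz",s["ee_rot"]);Rt=R.from_matrix(np.c_[-M[:,0],M[:,1],-M[:,2]])
print("tray pos",(M.T@(s["tool_pos"]-O)).round(4),"F",s["contact_force"],"t",s["time_s"])
for a in sys.argv[1:]:
    p=O+M@np.array(eval(a));print(a,p.round(3),"shift cm",(Rc.inv().apply(p-s["tool_pos"])*100).round(2),"turn",np.degrees((Rc.inv()*Rt).as_rotvec()).round(2))
E
python3 go.py "[-.25,.087,.12]" "[-.25,.087,.025]"
```

```text
tray pos [-0.4122  0.6062  0.1192] F [ 0.66268849 -0.47898733  0.77647837] t 0.1
[-.25,.087,.12] [0.459 0.052 0.205] shift cm [-39.   -37.76   3.41] turn [  2.92  11.8  -28.82]
[-.25,.087,.025] [0.439 0.051 0.112] shift cm [-37.26 -38.7   12.7 ] turn [  2.92  11.8  -28.82]
```

Emit:
play_rows(plan=[[[-4.5,-4.4,0],[0.3,1.3,-3.2],2],[[-9,-8.7,0.5],[0.6,2.6,-6.4],2],[[-13.5,-13,1],[1,3.9,-9.6],2],[[-18,-17.4,1.5],[1.3,5.2,-12.8],2],[[-22.5,-21.8,2],[1.6,6.5,-16],2],[[-27,-26.2,2.4],[2,8,-20],2],[[-31.5,-30.5,2.8],[2.3,9.3,-23],2],[[-36,-34.9,3.2],[2.7,11,-27],2],[[-39,-37.8,3.4],[2.9,11.8,-28.8],2],[[-39,-37.8,3.4],[2.9,11.8,-28.8],2],[[-39,-37.8,3.4],[2.9,11.8,-28.8],2],[[-39,-37.8,3.4],[2.9,11.8,-28.8],2],[[-39,-37.8,3.4],[2.9,11.8,-28.8],2],[[-39,-37.8,3.4],[2.9,11.8,-28.8],2]])

```text
time_s: 1.85
tool_pos: [0.4585, 0.0526, 0.2048]
ee_rot: [3.139, -0.21, -3.087]
contact_force: [0.2, 0.8, -0.6]
gripper_width: 0.227
grip_force: 0.0
```

```bash
python3 go.py "[-.25,.087,.025]" "[-.111,.087,.025]"
```

```text
tray pos [-0.2502  0.0879  0.1202] F [ 0.18183958  0.80960999 -0.58239461] t 1.85
[-.25,.087,.025] [0.439 0.051 0.112] shift cm [-0.01 -0.11  9.52] turn [0.1  0.05 0.07]
[-.111,.087,.025] [0.575 0.058 0.083] shift cm [-13.91  -0.12   9.53] turn [0.1  0.05 0.07]
```

Emit:
play_rows(plan=[[[0,0,3.2],[0,0,0],2],[[0,0,6.4],[0,0,0],2],[[0,0,8.5],[0,0,0],2],[[0,0,9.5],[0,0,0],2],[[0,0,9.5],[0,0,0],2],[[-1,0,9.5],[0,0,0],2],[[-2,0,9.5],[0,0,0],2],[[-2.7,0,9.5],[0,0,0],2],[[-3.4,0,9.5],[0,0,0],2],[[-4.1,0,9.5],[0,0,0],2],[[-4.8,0,9.5],[0,0,0],2],[[-5.5,0,9.5],[0,0,0],2],[[-6.2,0,9.5],[0,0,0],2],[[-6.9,0,9.5],[0,0,0],2],[[-7.6,0,9.5],[0,0,0],2],[[-8.3,0,9.5],[0,0,0],2],[[-9,0,9.5],[0,0,0],2]])

```text
time_s: 3.98
tool_pos: [0.5262, 0.0556, 0.0933]
ee_rot: [3.14, -0.212, -3.089]
contact_force: [-4.0, -0.2, 5.4]
gripper_width: 0.229
grip_force: 2.5
```

```bash
python3 go.py "[-.111,.087,.025]"; python3 -c "
from h import *
d=ctrl.snapshot('scene');cv2.imwrite('pics/s1.png',d['img'][100:340,150:450,::-1].repeat(2,0).repeat(2,1))"
```

```text
tray pos [-0.1607  0.0872  0.0253] F [-4.0318454  -0.16180629  5.36788404] t 3.975
[-.111,.087,.025] [0.575 0.058 0.083] shift cm [-4.97 -0.02  0.02] turn [ 0.08 -0.09 -0.01]
```

View pics/s1.png

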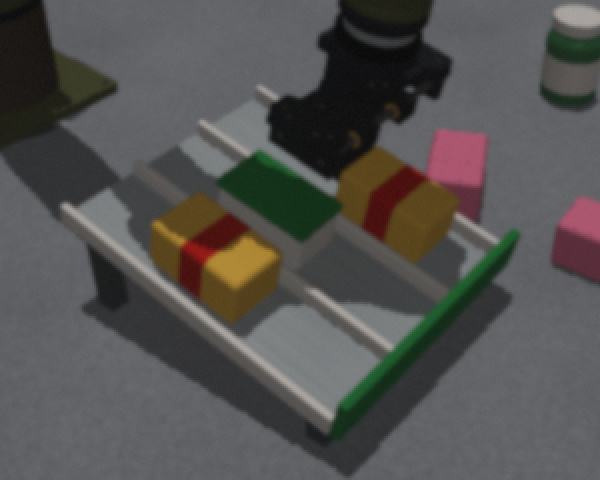

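The left block is sliding flat down its lane (crop 397,205), and the tub hasn't moved. I'll finish this push.

Emit:
play_rows(plan=[[[-0.7,0,0],[0,0,0],2],[[-1.4,0,0],[0,0,0],2],[[-2.1,0,0],[0,0,0],2],[[-2.8,0,0],[0,0,0],2],[[-3.5,0,0],[0,0,0],2],[[-4.2,0,0],[0,0,0],2],[[-4.7,0,0],[0,0,0],2],[[-5.0,0,0],[0,0,0],2],[[-5.0,0,0],[0,0,0],2]])

```text
time_s: 5.15
tool_pos: [0.5753, 0.0584, 0.0827]
ee_rot: [3.139, -0.211, -3.089]
contact_force: [-3.7, -0.4, 4.7]
gripper_width: 0.226
grip_force: 2.4
```

```bash
python3 go.py; python3 -c "
from h import *
d=ctrl.snapshot('scene');cv2.imwrite('pics/s2.png',d['img'][100:340,150:450,::-1].repeat(2,0).repeat(2,1))"
```

```text
tray pos [-0.1103  0.0874  0.0252] F [-3.69138881 -0.39893354  4.66542568] t 5.15
```

View pics/s2.png

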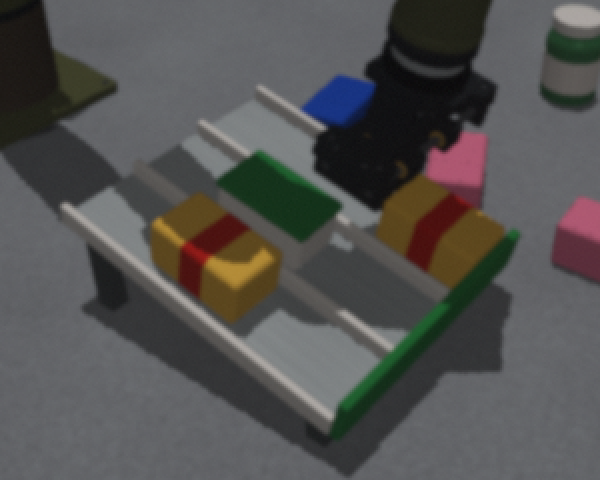

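The block is almost at the stop (crop 440,232). I'll nudge it to contact in small steps.

Emit:
play_rows(plan=[[[-0.3,0,0],[0,0,0],2],[[-0.6,0,0],[0,0,0],2],[[-0.6,0,0],[0,0,0],2]])

```text
time_s: 5.58
tool_pos: [0.5752, 0.0584, 0.0827]
ee_rot: [3.141, -0.223, -3.088]
contact_force: [-15.5, -0.8, 19.0]
gripper_width: 0.229
grip_force: 10.2
```

Contact made: it's home, with the force up and motion stopped. Next I back off, lift, cross to the other lane and descend behind the right block.

Emit:
play_rows(plan=[[[1.5,0,0],[0,0,0],2],[[3,0,0],[0,0,0],2],[[3,0,-4],[0,0,0],2],[[3,0,-8],[0,0,0],2],[[7,-4,-8],[0,0,0],2],[[11,-8,-8],[0,0,0],2],[[14.6,-12,-8],[0,0,0],2],[[14.6,-17,-8],[0,0,0],2],[[14.6,-17,-8],[0,0,0],2],[[14.6,-17,-8],[0,0,0],2]])

```text
time_s: 6.82
tool_pos: [0.4658, -0.1174, 0.1896]
ee_rot: [3.138, -0.207, -3.089]
contact_force: [0.6, 0.3, -0.7]
gripper_width: 0.224
grip_force: 0.0
```

```bash
python3 go.py "[-.25,-.082,.025]" "[-.11,-.082,.025]"
```

```text
tray pos [-0.2487 -0.0823  0.105 ] F [ 0.63000271  0.30144676 -0.73065821] t 6.825
[-.25,-.082,.025] [ 0.448 -0.118  0.112] shift cm [0.16 0.01 8.  ] turn [ 0.16  0.2  -0.01]
[-.11,-.082,.025] [ 0.585 -0.111  0.082] shift cm [-1.384e+01  1.000e-02  8.050e+00] turn [ 0.16  0.2  -0.01]
```

Emit:
play_rows(plan=[[[0.2,0,3],[0,0,0],2],[[0.2,0,6],[0,0,0],2],[[0.2,0,8],[0,0,0],2],[[0.2,0,8],[0,0,0],2],[[-1,0,8],[0,0,0],2],[[-2,0,8],[0,0,0],2],[[-2.8,0,8],[0,0,0],2],[[-3.6,0,8],[0,0,0],2],[[-4.4,0,8],[0,0,0],2],[[-5.2,0,8],[0,0,0],2],[[-6,0,8],[0,0,0],2],[[-6.8,0,8],[0,0,0],2],[[-7.6,0,8],[0,0,0],2],[[-8.4,0,8],[0,0,0],2],[[-9.2,0,8],[0,0,0],2],[[-10,0,8],[0,0,0],2]])

```text
time_s: 8.82
tool_pos: [0.5461, -0.1134, 0.0904]
ee_rot: [3.139, -0.21, -3.089]
contact_force: [-3.4, 0.7, 3.1]
gripper_width: 0.227
grip_force: 1.6
```

Emit:
play_rows(plan=[[[-0.8,0,0],[0,0,0],2],[[-1.6,0,0],[0,0,0],2],[[-2.4,0,0],[0,0,0],2],[[-3.1,0,0],[0,0,0],2],[[-3.6,0,0],[0,0,0],2],[[-3.9,0,0],[0,0,0],2],[[-4.2,0,0],[0,0,0],2],[[-4.2,0,0],[0,0,0],2]])

```text
time_s: 9.82
tool_pos: [0.5843, -0.1114, 0.0822]
ee_rot: [3.139, -0.215, -3.089]
contact_force: [-7.7, -0.1, 8.6]
gripper_width: 0.224
grip_force: 4.2
```

```bash
python3 go.py
```

```text
tray pos [-0.1102 -0.0826  0.0248] F [-7.72728869 -0.06895189  8.64008982] t 9.825
```

The right block is home too: same x as the first, and the force has risen. I'll retract and check.

Emit:
play_rows(plan=[[[1.5,0,0],[0,0,0],2],[[3,0,0],[0,0,0],2],[[3,0,-4],[0,0,0],2],[[3,0,-8],[0,0,0],2],[[6,-5,-10],[0,0,0],2],[[8,-10,-11],[0,0,0],2],[[10,-15,-12],[0,0,0],2],[[12,-20,-12],[0,0,0],2],[[12,-20,-12],[0,0,0],2],[[12,-20,-12],[0,0,0],2]])

```text
time_s: 11.08
tool_pos: [0.5056, -0.3155, 0.2235]
ee_rot: [3.138, -0.208, -3.088]
contact_force: [0.6, 0.5, -0.3]
gripper_width: 0.225
grip_force: 0.0
```

Run:
```python
from h import *
d=ctrl.snapshot("top");y,g,k=masks(d);t=np.load("tray.npz");O,M=t["O"],t["M"]
cv2.imwrite("pics/top2.png",d["img"][:,:,::-1])
ys=np.zeros_like(g);ys[:170]=1
for nm,m in(("left",y&(np.arange(640)<340)),("right",y&(np.arange(640)>340)),("tub",g&~ys)):
    q=(pts(d,m)-O)@M;print(nm,len(q),np.percentile(q,[2,50,98],axis=0).round(3).tolist())
```

```text
left 1785 [[-0.1, 0.059, 0.017], [-0.071, 0.088, 0.05], [-0.002, 0.115, 0.052]]
right 1864 [[-0.1, -0.11, 0.017], [-0.071, -0.079, 0.049], [-0.003, -0.053, 0.052]]
tub 2278 [[-0.216, -0.029, 0.048], [-0.172, -0.002, 0.05], [-0.124, 0.025, 0.052]]
```

View pics/top2.png

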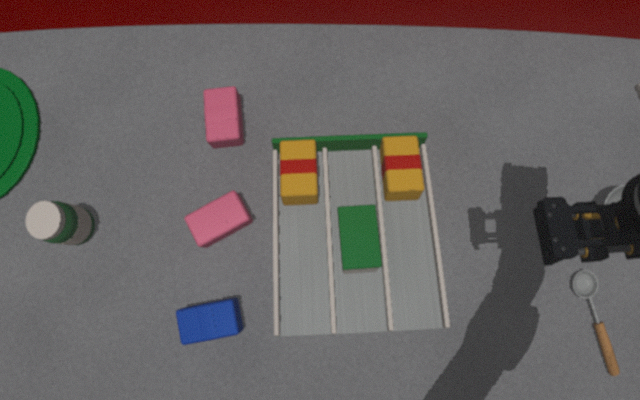

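Both blocks, at (298,172) and (402,167), lie flat against the stop. The tub at (360,237) hasn't moved and the arm is clear.

```bash
python3 -c "
from workcell import ctrl
print(ctrl.close_job())"
```

```text
the job is handed in; nothing more can be done
None
```

Both cheese blocks lie flat against the green back stop, the tub is where it started, and the job is handed in at about 11 s of the 48 s allowed; the hand-in call returned no verdict.

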